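# Stow the shaker on the pop-up lift

### The job

Take the short shaker with the light domed cap from the front of the worktop, where it stands with two taller dark-capped spice jars, and stand it upright on the raised platform of the pop-up lift. Then press it down, platform and all, and keep it down until the side catch has snapped over the platform's nose, so that the platform stays down when you let go.

Things in the scene. Friction and masses are not known exactly. Their poses are not given: they have to be found in the camera images.
- shaker_mid (a point): Centre (45 mm above its foot) of the shaker: round, clear body, light grey domed cap, 90 mm tall, 44 mm across the body, 34 mm across the cap (upper 20 mm), about 0.1 kg, upright, its z up. In a row with it (along y, about 95 mm apart, any order) stand two spice jars 105 mm tall, 41 mm across, with dark caps: not wanted, nor is the like shaker far back at the wall.
- platform_top (a point): Centre of the upper face of the lift's sprung platform (moves with it): level 92 x 92 mm plate, dark rubber pad, in a fixed wooden housing 130 x 130 mm, 50 mm high. Upper face 76 mm above the worktop when raised, 51 mm when caught. z up, x and y along the plate's sides; the steel catch stands outside the housing on the -y side, up to 87 mm from this point and 55 mm high.
- platform (a joint): How far the platform is pressed straight down, m: 0 raised, 0.028 at the bottom stop. Its spring pushes up with 4 N (raised) to 9 N (bottom), the catch adds 2 to 5 N on the way; the shaker's weight does not sink it. Pressed past 0.026, the catch swings in over the nose within half a second; let go, it then rests near 0.024.
- catch (a joint): Swing of the sprung side catch about its low hinge, rad: 0 at rest (before pressing, and again once it has snapped over the platform's nose), 0.1 to 0.2 while the nose pushes it outward. It needs no touching. Beyond the lift, ahead and to the robot's right, stands a fixed microwave about 0.3 m high, its front face from about x = 0.58 m on, right of y = -0.2 m: keep wrist and gripper clear of it.
Things that resemble listed ones, but are neither listed nor needed, are in the scene too. What is shaped like the part that bears shaker_mid but green is not meant.

How it is judged:
By the outcome, as a careful person would: the job done as asked, in the order asked, and still so for the second after the job is handed in, with the robot touching nothing.
It also fails if it takes over 45 s, if anything falls off the work surface, if the arm or the gripper's body presses on something with over 40 N, if the wrist force passes 120 N, or if a joint passes its speed limit or range.

### The arm

A 7-joint arm with a two-finger parallel gripper is mounted at the origin on a cart in front of the work surface, level with it; the furniture and walls round the work are solid. World frame = base frame: x ahead of the robot, y to its left, z up, the work surface at z = 0. Lengths are in mm, angles in rad, forces in N, time in s.
With the tool pointing down it reaches from about 350 to 900 mm from the base axis. Payload 19.9 kg.
Tool frame: the origin (TCP) lies on the centre line of the jaws, within the pads' length; the fingertips stand 11 mm ahead of it and the grasp point (between the pads) lies 8 mm behind it; z points along the fingers, y is the direction in which the jaws open and shut (so a half turn about z gives the same grasp; the last joint's range is limited). The gripper opens to 94 mm and grips with 3 to 60 N. Pads are 16 mm wide; open, the fingers measure 119 mm over their backs; the gripper's body (75 mm by 177 mm) begins 78 mm behind the grasp point.
Start: joints at [-1.355, 0.417, -0.01, 1.614, 0.005, 1.111, -0.053], TCP at [158.732, 604.486, 216.425] pointing down, gripper open.
Joint ranges: [-2.81, 2.81], [-0.39, 2.02], [-1.27, 1.25], [0.06, 2.57], [-1.19, 4.33], [0.19, 2], [-2.82, 2.82]. Speed limits (rad/s): [1.89, 1.89, 2.39, 2.39, 3.01, 3.01, 3.01].

### API

Orientations are given as a rotation vector (axis times angle).
In Python, from plant import sense, capture, camera_info, finish_job, silhouettes gives the robot as it stands.
- The arm moves only by the tool arm_command, never from a script. Its argument "increments" is text: rows parted by semicolons, each of 5 numbers parted by spaces: the shift along the tool's x, y, z in m, then the turn about the tool's z in degrees, then the closure in counts, from 0 (fully open) to 255 (shut). In form: x y z turn claw; .... A call has 1 to 10 rows; each row shifts and turns the commanded pose from where the row before left it, along the tool's axes as they then stand; what a row does not reach is not made up. A row lasts 1/10 s, in which the tool goes at most 50 mm and 8.59 degrees, less where a joint would pass 70% of its speed; a pose out of reach is approached as far as the arm can. A call with a gripper value outside its range is refused whole. The fingers move at their own pace and stop on an object; "grip_force" is the grip in N (left out, the last holds). Time passes only in rows, so rows that do not move let the fingers close. It gives the time, the measured TCP pose, the force and the opening at its end, in the units of the state.
- sense(): the state, without advancing time (a new reading comes with each control period).
- capture(name): name is "scene" or "side" or "wrist"; returns the picture (384x512x3 uint8, blue, green, red); there is no depth.
- camera_info(name): a dict with "mtx" (3x3 intrinsics, pixels), "eye" and "rotation" of the camera in the world; the wrist camera has in their place "hand_eye" (4x4, takes a point from camera to tool coordinates, whose origin is the TCP and whose axes are the flange's). Camera axes: x right, y down, z forward; pixel columns grow to the right and rows downward; lengths in mm; the calibration is good to about 2 mm. A picture is of the moment at which its call begins: read the wrist's pose just before it. camera_info takes no time and is no camera call.
- finish_job(): hands the job in, once; it reports no verdict.
Trained networks look in the newest picture that a camera, given by its name, has taken for a name from the list of things; names that differ only in an ending like _2 or _b are one class to them, and where a whole thing is asked for, a point or a joint stands for the part that bears it (a point fixed in the world has none). Each returns a list of dicts, best first, with "p" (0 to 1); they miss things now and then, are a little off and sometimes report something else, mostly with a low value. They report only what shows in the picture. A call takes as long as a camera call. They do not tell look-alikes from the thing itself.
- silhouettes(label, camera): "mask" (384x512 bool, what is visible of it) and "rect" ([left, top, width, height] in pixels, round what is visible of it).
The state is a dict: "time": time; "joints": joint angles; "joint_velocities": joint speeds; "effort": joint torques, N m; "eef_pos": TCP position; "tcp_rot": TCP orientation; "wrist_force": force on the tool from outside, world axes, zero at the start; "torque": the same for the moment, N m; "finger_gap": opening from 0.0 (shut) to 1.0 (fully open).
Only numpy, scipy, OpenCV 4.12 (cv2) and the standard library are available. Lean on these libraries where they do the work, as an engineer would, in place of code of your own. Each camera call takes 0.05 s, during which the arm holds its last target. There are 200 camera calls.

## Working session

There is one attempt and no reset: what is moved stays moved. The work goes in short steps, Python scripts to look and compute and a tool call to move; the robot and the scene stay as the last step left them, time stands still between calls to the robot, and variables do not carry over. Pictures are saved under pics/ and viewed, about 8 in all and at most 12, crops included, and the job is handed in when it is done.

Besides the shell and the picture viewer there is one more tool, called after "Request:" in YAML: its name, and indented under it one key for each argument. arm_command: Moves the arm, as the interface text tells. Its arguments: {"type":"object","properties":{"increments":{"type":"string"},"grip_force":{"type":"number"}},"required":["increments"]}

```bash
mkdir -p pics; ls; python3 - <<'E'
from plant import *
import cv2,numpy as np
s=sense();print(s)
for n in("scene","side","wrist"):
    i=camera_info(n);print(n,{k:np.round(v,3).tolist() for k,v in i.items() if not isinstance(v,str)})
    im=capture(n);cv2.imwrite(f"pics/{n}0.png",im)
    for l in("shaker_mid","platform_top","platform"):
        print(l,[(round(d["p"],2),d["rect"]) for d in silhouettes(l,n)])
a=cv2.imread("pics/scene0.png");b=cv2.imread("pics/side0.png")
cv2.imwrite("pics/both.png",cv2.resize(np.vstack([a,b]),(400*1,600)))
E
```

```text
pics
{'time': 0.0, 'joints': array([-1.3555078 ,  0.41794085, -0.01030244,  1.61416107,  0.00466779,
        1.11068014, -0.05298658]), 'joint_velocities': array([-1.40436434e-04, -3.59192266e-04, -1.13308036e-03,  1.97621672e-03,
       -6.59498070e-04, -4.59855031e-06,  5.19132245e-04]), 'effort': array([ 3.85829583e-05, -8.51236367e+01,  6.38383012e-01, -4.25994194e+01,
       -4.88982524e-02,  1.87179667e-02,  1.59912061e-04]), 'eef_pos': array([158.64780007, 604.16592704, 215.85144599]), 'tcp_rot': array([-4.02233068e-01, -3.11564571e+00,  1.82512209e-03]), 'wrist_force': array([-0.10046112, -0.02017216,  0.25269779]), 'torque': array([ 8.90343452e-03, -4.90996214e-02, -6.09595756e-05]), 'finger_gap': 1.0011479524727942}
scene {'mtx': [[396.667, 0.0, 257.363], [0.0, 396.667, 188.971], [0.0, 0.0, 1.0]], 'eye': [102.408, -507.364, 651.981], 'rotation': [-2.219, 0.722, -0.316]}
shaker_mid [(0.91, [200.3, 153.7, 14.2, 35.6]), (0.66, [227.0, 133.9, 19.3, 31.6])]
platform_top [(0.66, [270.4, 225.0, 70.4, 63.5]), (0.23, [199.5, 154.6, 15.4, 34.7])]
platform [(0.59, [266.4, 226.6, 73.9, 60.4])]
side {'mtx': [[368.686, 0.0, 248.647], [0.0, 368.686, 187.932], [0.0, 0.0, 1.0]], 'eye': [136.841, -640.239, 489.46], 'rotation': [-2.038, 0.518, -0.28]}
shaker_mid [(0.74, [201.8, 159.3, 14.4, 35.5]), (0.58, [227.7, 146.5, 14.7, 32.2])]
platform_top [(0.59, [247.2, 216.8, 68.2, 54.0])]
platform [(0.95, [248.9, 213.5, 63.4, 57.7])]
wrist {'mtx': [[280.27, 0.0, 254.386], [0.0, 280.27, 189.883], [0.0, 0.0, 1.0]], 'hand_eye': [[-0.0, -0.968, -0.251, 73.754], [1.0, -0.0, 0.001, -1.012], [-0.001, -0.251, 0.968, -168.329], [0.0, 0.0, 0.0, 1.0]]}
shaker_mid []
platform_top []
platform []
```

View pics/scene0.png

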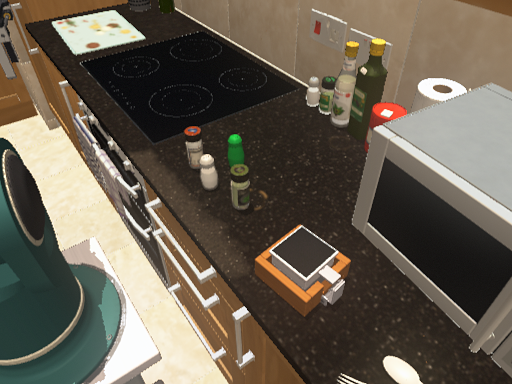

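View pics/side0.png

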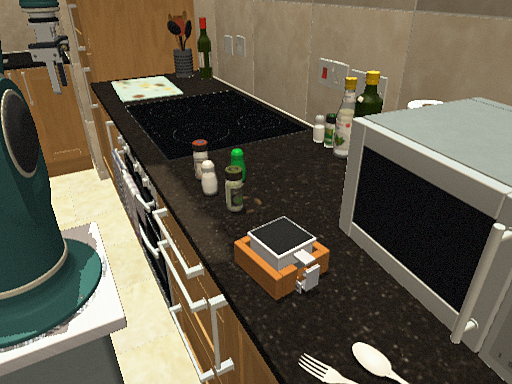

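```bash
cat > h.py <<'E'
from plant import *
import cv2,numpy as np
from scipy.spatial.transform import Rotation as R
def cam(n,s=None):
    i=camera_info(n)
    if n=="wrist":
        H=np.array(i["hand_eye"]);Rt=R.from_rotvec(s["tcp_rot"]).as_matrix()
        return np.array(i["mtx"]),Rt@H[:3,:3],Rt@H[:3,3]+s["eef_pos"]
    return np.array(i["mtx"]),R.from_rotvec(np.ravel(i["rotation"])).as_matrix() if np.size(i["rotation"])==3 else np.array(i["rotation"]),np.array(i["eye"])
def ray(n,uv,s=None):
    K,Rm,e=cam(n,s);return e,Rm@np.linalg.solve(K,[uv[0],uv[1],1])
def atz(n,uv,z,s=None):
    e,d=ray(n,uv,s);return e+d*(z-e[2])/d[2]
def proj(n,P,s=None):
    K,Rm,e=cam(n,s);q=K@(Rm.T@(np.array(P)-e));return q[:2]/q[2]
def cen(d):
    r=d["rect"];return r[0]+r[2]/2,r[1]+r[3]/2
E
python3 - <<'E'
from h import *
# stored rects
for n,rs in(("scene",[[200.3,153.7,14.2,35.6],[227,133.9,19.3,31.6]]),("side",[[201.8,159.3,14.4,35.5],[227.7,146.5,14.7,32.2]])):
    for r in rs: print(n,atz(n,(r[0]+r[2]/2,r[1]+r[3]/2),45).round())
for n,r in(("scene",[268.4,226,72,61.5]),("side",[248,215,66,56])):print(n,atz(n,(r[0]+r[2]/2,r[1]+r[3]/2),74).round())
E
```

```text
scene [431. 148.  45.]
scene [535. 179.  45.]
side [434. 149.  45.]
side [529. 192.  45.]
scene [ 435. -195.   74.]
side [ 429. -200.   74.]
```

```bash
python3 - <<'E'
from h import *
for n in("scene","side"):
    im=capture(n)
    for l in ("platform_top","shaker_mid"):
        d=silhouettes(l,n)
        if not d: continue
        d=d[0];print(n,l,d["p"],d["rect"])
        if l=="platform_top":
            g=cv2.cvtColor(im,cv2.COLOR_BGR2GRAY)
            k=((d["mask"])&(g<70)).astype(np.uint8)
            c=max(cv2.findContours(k,0,1)[0],key=cv2.contourArea)
            P=np.array([atz(n,p[0],76)[:2] for p in cv2.convexHull(c)],np.float32)
            print(cv2.minAreaRect(P))
a=cv2.imread("pics/scene0.png")[210:315,245:365];b=cv2.imread("pics/side0.png")[210:300,225:335]
cv2.imwrite("pics/lift.png",np.hstack([cv2.resize(a,(400,350)),cv2.resize(b,(400,350))]))
s=sense();Rm=R.from_rotvec(s["tcp_rot"]).as_matrix();print(Rm.round(3))
E
```

```text
scene platform_top 0.86 [268.9, 224.0, 70.8, 65.7]
((441.0669860839844, -183.866455078125), (81.75201416015625, 81.37982940673828), 7.834236145019531)
scene shaker_mid 0.79 [199.1, 155.1, 16.7, 36.1]
side platform_top 0.8 [246.4, 216.5, 68.6, 53.6]
((441.68328857421875, -181.7692413330078), (81.43636322021484, 82.12016296386719), 7.902473449707031)
side shaker_mid 0.69 [202.8, 158.8, 16.2, 35.7]
[[-0.967  0.254  0.   ]
 [ 0.254  0.967 -0.   ]
 [-0.    -0.    -1.   ]]
```

View pics/lift.png

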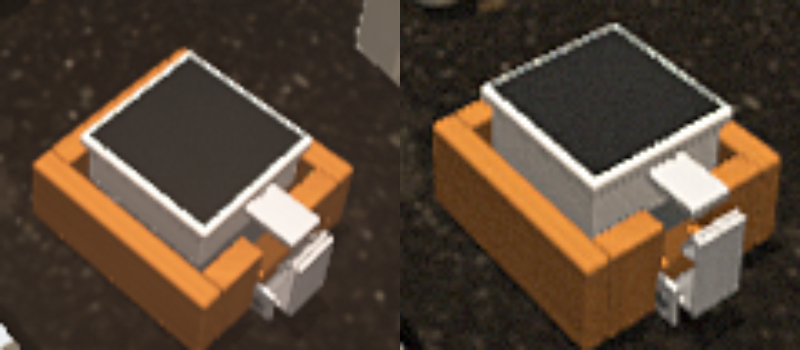

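Request:
arm_command:
  increments: "0 0 0 8.4 0; 0 0 0 8.4 0; 0 0 0 8.4 0; 0 0 0 8.4 0; 0 0 0 8.4 0; 0 0 0 8.4 0; 0 0 0 8.4 0; 0 0 0 8.4 0; 0 0 0 8 0; 0 0 0 0 0"
  grip_force: 30

```text
time: 1.9
eef_pos: [158.6, 604.5, 216.4]
tcp_rot: [2.222, 2.22, 0.0]
wrist_force: [-0.2, -0.5, 0.1]
finger_gap: 1.0
```

Request:
arm_command:
  increments: "-0.036 0.022 0 0 0; -0.036 0.022 0 0 0; -0.036 0.022 0 0 0; -0.036 0.022 0 0 0; -0.036 0.022 0 0 0; -0.036 0.022 0 0 0; -0.036 0.022 0 0 0; -0.036 0.022 0 0 0; -0.036 0.022 0 0 0; 0 0 0 0 0"

```text
time: 2.9
eef_pos: [359.7, 276.6, 216.9]
tcp_rot: [2.221, 2.221, 0.001]
wrist_force: [0.1, 0.9, 0.1]
finger_gap: 1.0
```

Request:
arm_command:
  increments: "-0.03 0.018 0 0 0; -0.03 0.018 0 0 0; -0.03 0.018 0 0 0; -0.03 0.018 0 0 0; -0.008 0 0 0 0; 0 0 0 0 0; 0 0 0 0 0"

```text
time: 3.6
eef_pos: [428.9, 154.0, 216.5]
tcp_rot: [-2.216, -2.226, -0.0]
wrist_force: [-0.6, 0.4, 0.3]
finger_gap: 0.999
```

```bash
python3 - <<'E'
from h import *
s=sense();print(s["eef_pos"],s["tcp_rot"])
im=capture("wrist");cv2.imwrite("pics/w1.png",im)
from scipy.optimize import least_squares
K,Rm,e=cam("wrist",s)
for d in silhouettes("shaker_mid","wrist"):
    r=d["rect"];print(round(d["p"],2),np.round(r),atz("wrist",cen(d),45,s).round(1))
    # fit: project cylinder model bounding rect
    t=np.linspace(0,2*np.pi,24)
    def f(p):
        pts=[(p[0]+q*np.cos(a),p[1]+q*np.sin(a),z) for q,z in((22,0),(22,65),(17,72),(17,82),(8,90)) for a in t]
        u=np.array([proj("wrist",x,s) for x in pts]);u=np.clip(u,0,[511,383])
        return np.r_[u.min(0)-r[:2],u.max(0)-[r[0]+r[2],r[1]+r[3]]]
    o=least_squares(f,[432,148]);print("fit",o.x.round(1),o.fun.round(1))
E
```

```text
[428.93308849 154.02291707 216.45432822] [-2.21638049e+00 -2.22620689e+00 -4.36090174e-05]
0.96 [318. 141.  47.  30.] [532.8 181.   45. ]
fit [532.4 181.6] [-2.7 -6.1  2.2  5.6]
0.82 [245. 159.  32.  37.] [435.5 154.4  45. ]Traceback (most recent call last):
  File "<stdin>", line 14, in <module>
    return func(*args, **kwargs)
    result = trf(vector_fun.fun, vector_fun.jac, x0, f0, J0, lb, ub, ftol, xtol,
                 gtol, max_nfev, x_scale, loss_function, tr_solver,
                 tr_options.copy(), verbose, callback=callback_wrapped)
    return trf_no_bounds(
        fun, jac, x0, f0, J0, ftol, xtol, gtol, max_nfev, x_scale,
        loss_function, tr_solver, tr_options, verbose, callback=callback)
    f_new = fun(x_new)
    self._update_fun()
    ~~~~~~~~~~~~~~~~^^
    self.f = self.fun_wrapped(xp_copy(self.x))
             ~~~~~~~~~~~~~~~~^^^^^^^^^^^^^^^^^
    return np.atleast_1d(self.fun(x))
                         ~~~~~~~~^^^
    return self.f(x, *self.args, **self.kwargs)
           ~~~~~~^^^^^^^^^^^^^^^^^^^^^^^^^^^^^^
  File "<stdin>", line 12, in f
  File "h.py", line 15, in proj
    K,Rm,e=cam(n,s);q=K@(Rm.T@(np.array(P)-e));return q[:2]/q[2]
           ~~~^^^^^
  File "h.py", line 5, in cam
    i=camera_info(n)
ValueError: time passes only in moves, steps and waits
```

View pics/w1.png

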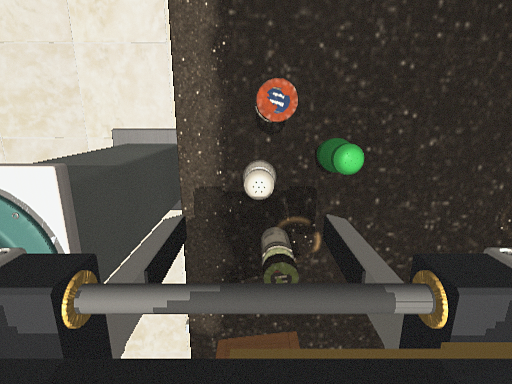

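```bash
sed -i 's/^def cam/import functools\ncamera_info=functools.lru_cache(camera_info)\ndef cam/' h.py; python3 - <<'E'
from h import *
s=sense();print(s["eef_pos"])
im=capture("wrist")
ds=silhouettes("shaker_mid","wrist")
for d in ds:
    print(round(d["p"],2),np.round(d["rect"]),atz("wrist",cen(d),45,s).round(1))
for P in((432,148,85),(436,148,85),(436,152,85),(436,152,0)):print(P,proj("wrist",P,s).round(1))
print(atz("wrist",(259,181),84,s),atz("wrist",(258.5,186),90,s))
E
```

```text
[428.96090399 154.17317326 216.48072629]
0.71 [244. 161.  30.  38.] [433.9 151.8  45. ]
0.61 [319. 137.  48.  38.] [535.5 181.5  45. ]
(432, 148, 85) [258.2 190.4]
(436, 148, 85) [261.8 190.5]
(436, 152, 85) [261.8 186.9]
(436, 152, 0) [260.3 172.3]
[432.83678342 158.47620144  84.        ] [432.23936434 154.28099411  90.        ]
```

Request:
arm_command:
  increments: "-0.002 0.004 0.02 0 0; 0 0 0.03 0 0; 0 0 0.03 0 0; 0 0 0.02 0 0; 0 0 0 0 0; 0 0 0 0 0"

```text
time: 4.4
eef_pos: [433.5, 151.1, 116.9]
tcp_rot: [2.219, 2.224, -0.001]
wrist_force: [0.4, -0.4, 0.8]
finger_gap: 0.999
```

```bash
python3 - <<'E'
from h import *
s=sense();print(s["eef_pos"])
im=capture("wrist");cv2.imwrite("pics/w2.png",im)
ds=silhouettes("shaker_mid","wrist")
for d in ds:
    print(round(d["p"],2),np.round(d["rect"]),atz("wrist",cen(d),45,s).round(1))
for P in((433,152,90),(433,152,0),(433,174,60),(411,152,60),(455,152,60)):print(P,proj("wrist",P,s).round(1))
E
```

```text
[433.4685252  151.11604547 116.93253392]
0.98 [335. 141.  75.  53.] [534.4 180.7  45. ]
0.87 [236. 170.  45.  60.] [435.5 152.2  45. ]
(433, 152, 90) [255.3 217. ]
(433, 152, 0) [255.1 187.4]
(433, 174, 60) [255.2 179.1]
(411, 152, 60) [229.  204.6]
(455, 152, 60) [281.3 204.7]
```

View pics/w2.png

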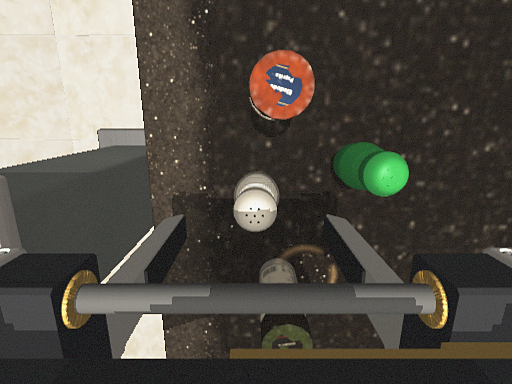

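Request:
arm_command:
  increments: "0.002 0 0.02 0 0; 0 0 0.02 0 0; 0 0 0.02 0 0; 0 0 0.018 0 0; 0 0 0 0 0; 0 0 0 0 0; 0 0 0 0 220; 0 0 0 0 220; 0 0 0 0 220; 0 0 0 0 220"
  grip_force: 30

```text
time: 5.5
eef_pos: [433.5, 153.0, 38.8]
tcp_rot: [2.22, 2.223, 0.001]
wrist_force: [0.2, -0.5, 0.5]
finger_gap: 0.695
```

Request:
arm_command:
  increments: "0 0 0 0 220; 0 0 0 0 220; 0 0 0 0 220; 0 0 0 0 220"

```text
time: 5.9
eef_pos: [433.5, 152.9, 38.5]
tcp_rot: [2.22, 2.223, 0.0]
wrist_force: [1.2, 0.4, 0.6]
finger_gap: 0.433
```

Request:
arm_command:
  increments: "0 0 0 0 220; 0 0 0 0 220; 0 0 -0.02 0 220; 0 0 -0.03 0 220; 0 0 -0.03 0 220; 0 0 -0.03 0 220; 0 0 -0.03 0 220; 0 0 0 0 220"

```text
time: 6.7
eef_pos: [434.8, 153.5, 181.5]
tcp_rot: [2.219, 2.223, 0.008]
wrist_force: [-0.4, -0.0, -1.3]
finger_gap: 0.434
```

```bash
python3 - <<'E'
from h import *
s=sense();print(s["eef_pos"],s["finger_gap"])
im=capture("wrist");cv2.imwrite("pics/w3.png",im)
E
```

```text
[434.76436021 153.50949723 181.46857912] 0.4338486031475951
```

View pics/w3.png

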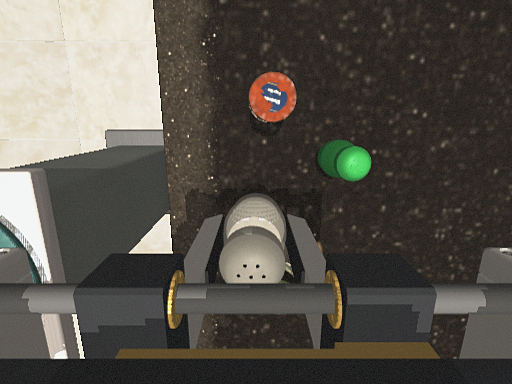

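Request:
arm_command:
  increments: "-0.015 0 0 0 220; -0.03 0 0 0 220; -0.035 0 0 0 220; -0.035 0 0 0 220; -0.035 0 0 0 220; -0.035 0 0 0 220; -0.035 0 0 0 220; -0.035 0 0 0 220; -0.035 0 0 0 220; -0.02 0.003 0 0 220"

```text
time: 7.75
eef_pos: [435.1, -160.3, 177.5]
tcp_rot: [-2.223, -2.219, 0.003]
wrist_force: [0.7, 0.8, -0.6]
finger_gap: 0.436
```

Request:
arm_command:
  increments: "-0.015 0.003 0 0 220; -0.01 0 0 0 220; 0 0 0 0 220; 0 0 0.02 0 220; 0 0 0.02 0 220;0 0 0 0 220; 0 0 0 0 220"

```text
time: 8.45
eef_pos: [439.7, -181.8, 138.7]
tcp_rot: [-2.219, -2.223, 0.001]
wrist_force: [-0.0, -0.3, -0.9]
finger_gap: 0.437
```

```bash
python3 - <<'E'
from h import *
s=sense();print(s["eef_pos"],s["tcp_rot"],s["finger_gap"])
o=[]
for n in("scene","side"):
    im=capture(n)
    for l in ("platform_top","shaker_mid"):
        print(n,l,[(round(d["p"],2),np.round(d["rect"])) for d in silhouettes(l,n)])
    e=s["eef_pos"]; print(proj(n,e-[0,0,38.5]),proj(n,(441,-183,76)))
    o.append(cv2.resize(im[150:310,215:375],(400,400)))
cv2.imwrite("pics/l1.png",np.hstack(o))
E
```

```text
[ 439.65265136 -181.78717056  138.68047678] [-2.21902676e+00 -2.22305449e+00  1.12968795e-03] 0.43748825296449734
scene platform_top [(0.83, array([269., 239.,  70.,  48.]))]
scene shaker_mid [(0.91, array([230., 136.,  17.,  29.])), (0.89, array([292., 209.,  22.,  40.]))]
[302.93407148 241.65460788] [302.91717409 250.24718465]
side platform_top [(0.72, array([245., 223.,  72.,  48.]))]
side shaker_mid [(0.79, array([272., 180.,  19.,  48.]))]
[280.64529178 224.16991183] [281.24934241 235.0475185 ]
```

View pics/l1.png

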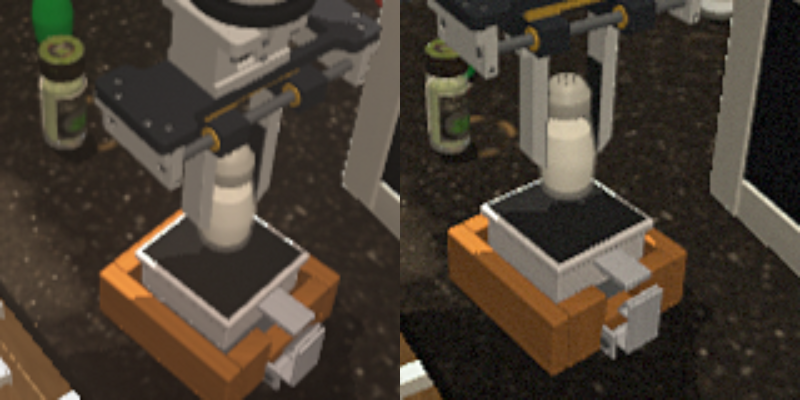

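Request:
arm_command:
  increments: "0 0 0.01 0 220; 0 0 0.008 0 220; 0 0 0.002 0 220; 0 0 0.002 0 220; 0 0 0.001 0 220; 0 0 0 0 220"

```text
time: 9.35
eef_pos: [439.9, -182.2, 115.5]
tcp_rot: [2.22, 2.223, -0.0]
wrist_force: [-0.3, 1.0, -1.0]
finger_gap: 0.432
```

Request:
arm_command:
  increments: "0 0 0.001 0 220; 0 0 0.001 0 220; 0 0 0 0 220; 0 0 0 0 220"

```text
time: 9.75
eef_pos: [440.1, -182.1, 113.7]
tcp_rot: [2.22, 2.223, 0.0]
wrist_force: [0.4, -0.3, 3.2]
finger_gap: 0.436
```

Request:
arm_command:
  increments: "0 0 0 0 120; 0 0 0 0 100; 0 0 0 0 100; 0 0 0 0 100; 0 0 0 0 100; 0 0 0 0 100; 0 0 0 0 220; 0 0 0 0 220; 0 0 0 0 220; 0 0 0 0 220"
  grip_force: 50

```text
time: 10.75
eef_pos: [439.9, -182.1, 113.5]
tcp_rot: [2.22, 2.223, -0.0]
wrist_force: [0.6, 0.1, 0.5]
finger_gap: 0.43
```

Request:
arm_command:
  increments: "0 0 0 0 220; 0 0 0.005 0 220; 0 0 0.005 0 220; 0 0 0.005 0 220; 0 0 0.005 0 220; 0 0 0 0 220"

```text
time: 11.35
eef_pos: [440.0, -182.2, 92.9]
tcp_rot: [2.22, 2.223, -0.0]
wrist_force: [-0.2, -0.1, 5.5]
finger_gap: 0.427
```

Request:
arm_command:
  increments: "0 0 0.004 0 220; 0 0 0.003 0 220; 0 0 0.002 0 220; 0 0 0 0 220"

```text
time: 11.75
eef_pos: [440.2, -182.5, 85.1]
tcp_rot: [2.22, 2.222, 0.001]
wrist_force: [-7.7, 3.4, 30.4]
finger_gap: 0.432
```

Request:
arm_command:
  increments: "0 0 0 0 220; 0 0 0 0 220; 0 0 0 0 220; 0 0 0 0 220; 0 0 0 0 220; 0 0 0 0 220; 0 0 0 0 220; 0 0 0 0 220"

```text
time: 12.55
eef_pos: [440.2, -182.4, 85.1]
tcp_rot: [2.22, 2.222, 0.001]
wrist_force: [-7.5, 3.2, 31.3]
finger_gap: 0.43
```

```bash
python3 - <<'E'
from h import *
s=sense();print(s["eef_pos"],s["wrist_force"])
o=[]
for n in("scene","side"):
    im=capture(n)
    o.append(cv2.resize(im[170:310,225:365],(400,400)))
cv2.imwrite("pics/l2.png",np.hstack(o))
E
```

```text
[ 440.19390058 -182.44065454   85.07568838] [-7.52579398  3.20240246 31.29631827]
```

View pics/l2.png

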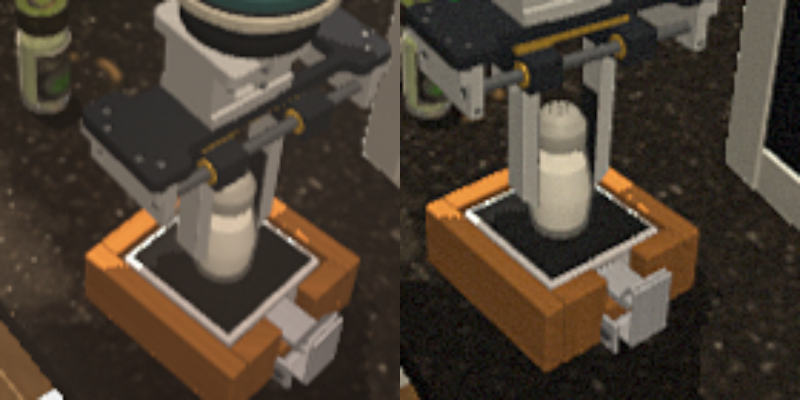

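Request:
arm_command:
  increments: "0 0 -0.002 0 220; 0 0 -0.002 0 220; 0 0 0 0 220; 0 0 0 0 220"

```text
time: 13.05
eef_pos: [440.0, -182.2, 88.4]
tcp_rot: [2.22, 2.223, 0.0]
wrist_force: [-2.9, 0.7, 7.6]
finger_gap: 0.433
```

Request:
arm_command:
  increments: "0 0 -0.001 0 220; 0 0 -0.001 0 220; 0 0 0 0 220; 0 0 0 0 220"

```text
time: 13.45
eef_pos: [439.8, -182.0, 90.3]
tcp_rot: [-2.22, -2.223, 0.0]
wrist_force: [0.2, -0.8, -1.1]
finger_gap: 0.435
```

Force is gone (only the shaker's weight), so the catch holds the platform. Open slowly.

Request:
arm_command:
  increments: "0 0 0.001 0 220; 0 0 0 0 220; 0 0 0 0 130; 0 0 0 0 110; 0 0 0 0 90; 0 0 0 0 60; 0 0 0 0 30; 0 0 0 0 0; 0 0 0 0 0; 0 0 0 0 0"
  grip_force: 10

```text
time: 14.45
eef_pos: [439.9, -182.1, 89.5]
tcp_rot: [2.22, 2.223, -0.0]
wrist_force: [0.3, -0.0, -1.1]
finger_gap: 0.996
```

Request:
arm_command:
  increments: "0 0 0 0 0; 0 0 0 0 0; 0 0 -0.02 0 0; 0 0 -0.03 0 0; 0 0 -0.03 0 0; 0 0 -0.03 0 0; 0 0 -0.03 0 0; 0 0 0 0 0; 0 0 0 0 0"

```text
time: 15.35
eef_pos: [440.1, -181.9, 229.5]
tcp_rot: [2.219, 2.223, 0.002]
wrist_force: [1.1, 0.4, -0.6]
finger_gap: 1.004
```

```bash
python3 - <<'E'
from h import *
s=sense();print(s["time"],s["eef_pos"],s["wrist_force"],s["finger_gap"])
o=[]
for n in("scene","side"):
    im=capture(n)
    for l in ("platform_top","shaker_mid"):
        ds=silhouettes(l,n)
        print(n,l,[(round(d["p"],2),np.round(d["rect"])) for d in ds])
        if l=="platform_top" and ds:
            g=cv2.cvtColor(im,cv2.COLOR_BGR2GRAY)
    print(proj(n,(440,-182,51)),proj(n,(440,-182,141)))
    o.append(cv2.resize(im[170:310,225:365],(400,400)))
cv2.imwrite("pics/l3.png",np.hstack(o))
E
```

```text
15.35 [ 440.07406665 -181.86410658  229.52494083] [ 1.06010618  0.42852271 -0.62832937] 1.0039241011176436
scene platform_top [(0.88, array([269., 240.,  67.,  53.]))]
scene shaker_mid [(0.86, array([291., 225.,  20.,  42.])), (0.79, array([226., 134.,  22.,  29.]))]
[301.14856099 258.56187591] [304.97465783 226.35013035]
side platform_top [(0.67, array([247., 232.,  67.,  42.]))]
side shaker_mid [(0.69, array([271., 206.,  20.,  43.])), (0.58, array([226., 148.,  18.,  29.]))]
[280.12608234 245.63729325] [281.53193356 205.13216537]
```

View pics/l3.png

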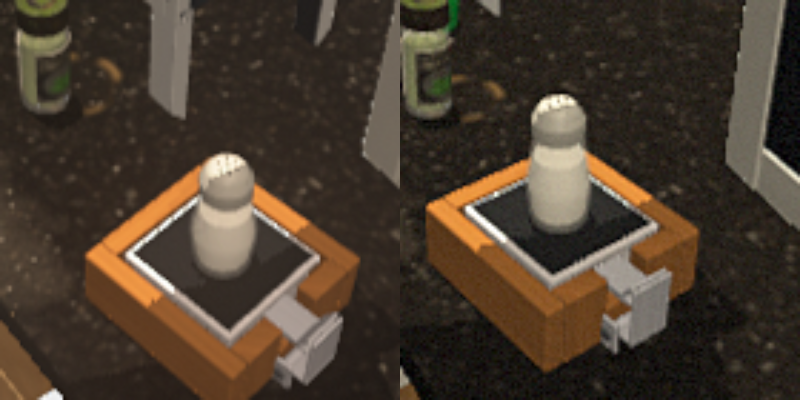

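The shaker stands upright, the platform is down and level with the housing, the catch is over the nose, and the gripper is clear. I'm handing in.

```bash
python3 -c "from plant import *;print(finish_job())"
```

```text
the job is handed in; nothing more can be done
None
```

The light-capped shaker is standing upright on the lift. The platform is pressed down and held by the catch, and the job was handed in at about 15.5 s.

- **Placing:** I gripped the shaker from the middle of the row and set it near the centre of the raised platform, about (440, -182) mm. I let go briefly, gripped it again and pressed straight down to the bottom stop. I held it there about 1 s, with about 31 N at the wrist.
- **Catch:** When I eased up, the wrist force dropped from 31 N to about -1 N (just the shaker's weight). That means the platform stayed down without the arm.
- **Last checks:** After I opened the gripper and rose 140 mm, both fixed cameras showed the shaker upright. The platform was about level with the housing and the catch was over its nose. The near jar in view was undisturbed.

No check failed. My early shaker position estimates differed by about 5 mm in x and 6 mm in y, and closer looks with the wrist camera settled it. I did not read the platform and catch joints directly; those results come from the images and the force.

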